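Work a thread tap down to the bottom of a blind hole

ROBOT

A 6-joint arm with a two-finger parallel gripper is mounted at the origin on a cart in front of the work surface, level with it; the furniture and walls round the work are solid. World frame = base frame: x ahead of the robot, y to its left, z up, the work surface at z = 0. Lengths are in mm, angles in rad, forces in N, time in s.
With the tool pointing down it reaches from about 275 to 1000 mm from the base axis. Payload 8.4 kg.
Tool frame: the origin (TCP) lies between the finger pads; the fingertips stand 8 mm ahead of it and the grasp point (between the pads) lies 11 mm behind it (tcp_to_tips is the distance from the TCP to the fingertips, in mm); z points along the fingers, y is the line along which they close (so a half turn about z gives the same grasp; the last joint's range is limited). The gripper opens to 85 mm and grips with 20 to 120 N. Pads are 22 mm wide; open, the fingers measure 114 mm over their backs; the gripper's body (76 mm by 85 mm) begins 54 mm behind the grasp point. The pads swing forward as they close: fully open they stand 13 mm farther back than shut.
Start: joints at [-1.262, 0.353, 1.633, -0, 1.155, -0.002], TCP at [191.136, -595.059, 239.281] pointing down, gripper open.
Joint ranges: [-2.63, 2.63], [-0.92, 2.1], [0.06, 2.66], [-1.3, 4.44], [0, 2.69], [-3.02, 3.02]. Speed limits (rad/s): [2.22, 2.22, 2.79, 3.14, 3.14, 3.14].

INTERFACE

Orientations are given as [roll, pitch, yaw] about the fixed x, y, z axes, in that order (R = Rz(yaw) Ry(pitch) Rx(roll)).
In Python, from rig import * gives the robot as it stands.
- The arm moves only by the tool step_arm, never from a script. Its argument "motion" is a list of rows, each an object with "claw": the finger opening in mm, from 0 to 85.4; "delta_pos": the shift along the tool's x, y, z in mm, a list of three; "turn": the turn about the tool's z in rad. In form: [{"claw": claw, "delta_pos": [dx, dy, dz], "turn": turn}, ...]. A call has 1 to 8 rows; each row shifts and turns the commanded pose from where the row before left it, along the tool's axes as they then stand; what a row does not reach is not made up. A row lasts 1/12 s, in which the tool goes at most 41.7 mm and 7.16 degrees, less where a joint would pass 70% of its speed; a pose out of reach is approached as far as the arm can. A call is refused whole if a number of a shift passes 41.7 or a number of a turn 0.125, either way. A call with a gripper value outside its range is refused whole. The fingers move at their own pace and stop on an object; "force" is the grip in N (left out, the last holds). Time passes only in rows, so rows that do not move let the fingers close. It gives the time, the measured TCP pose, the force, the opening and the grip force at its end, in the units of the state.
- sense(): the state, without advancing time (a new reading comes with each control period).
- grab_frame(name): name is "scene" or "side" or "wrist"; returns a dict with "img" (384x512x3 uint8, red, green, blue), "vertical_fov" (degrees; the focal length in pixels is half the picture's height over the tangent of half this angle, whatever the lens; pixels are square), "cx", "cy" (the principal point, pixels), "R" (3x3) and "t" (3): a world point X has camera coordinates R X + t. Camera axes: x right, y down, z forward; pixel columns grow to the right and rows downward; lengths in mm; the calibration is good to about 2 mm. A picture is of the moment at which its call begins. There is no depth.
- sign_off(): hands the job in; it is judged then, once.
The state is a dict: "clock": time; "qpos": joint angles; "qvel": joint speeds; "joint_efforts": joint torques, N m; "eef_pos": TCP position; "tcp_rot": TCP orientation; "contact_force": force on the tool from outside, world axes, zero at the start; "wrist_torque": the same for the moment, N m; "opening": opening from 0.0 (shut) to 1.0 (fully open); "grasp_force": force on a finger pad.
Only numpy, scipy, OpenCV 4.12 (cv2) and the standard library are available. Lean on these libraries where they do the work, as an engineer would, in place of code of your own. Each camera call takes 0.05 s, during which the arm holds its last target. There are 200 camera calls.

TASK

Gently fit the loose tap wrench onto the square head of the tap that is started in the steel boss. Work the tap in clockwise, about half a turn forward then about a quarter back, again and again, until you feel it come up against the unseen bottom of the hole; let it bear there firmly for a moment but do not force it, or the tap snaps. Then turn it back about a quarter so that it is free, and let go, leaving the wrench on the tap and the things round about where they are.

Things in the scene. Friction and masses are not known exactly. Their poses are not given: they have to be found in the camera images.
- fixture: Aluminium base plate 110 x 80 x 10 mm, fixed to the worktop, with an upright steel boss of 58 mm diameter in its middle, top face 44 mm above the worktop. Origin: centre of the plate's underside, on the axis of boss and tap; z up, x along the plate's long side. The blind hole's bottom is met at a tap angle between 5.0 and 5.95 rad, different each time and shown by no reading.
- tap_head (a point): Centre of the top of the tap's square drive head, 74 mm above the worktop at the start. Head 20 mm square, 20 mm high, with a 2 mm high, 17.5 mm square lead-in on top; under it a black shank of 22 mm diameter enters the boss. z is up the tap's axis; x and y are square to the head's flats and turn with it. The tap can only screw: 3 mm down for each turn clockwise.
- tap_turn (a joint): Angle of the tap, rad: 0 at the start, grows clockwise seen from above as it goes in, not wrapped (6.28 = one turn). The thread drags with about 0.08 N m and stays where it is left. Past the hole's bottom the moment rises by about 1.5 N m per rad on top of the drag: 0.18 N m added, held a quarter second, is firm bearing; 0.6 N m added snaps the tap.
- tap_wrench: Loose tap wrench, about 160 g, standing upright on the worktop. Black hub 38 x 38 x 26 mm; over it a blue flat grip 40 mm long (x), 12 mm thick (y), 26 to 58 mm above the hub's underside, with a 10 mm steel cross rod through it along x at 42 mm height, 122 mm over its end balls. Origin: centre of the hub's underside; z up, x along the rod. Set on the tap it stays on by its weight.
- wrench_socket (a point): Centre of the wrench's socket ceiling, 18 mm above the hub's underside; it meets the tap_head point when the wrench is fully home. The socket is 22 mm square, in line with the wrench's x and y (1 mm clearance a side on the tap's head, about 0.1 rad of play either way, fits in any of four ways), 18 mm deep, mouth chamfered 2 mm.
- ptfe_tape_roll: Yellow roll of thread tape, 50 x 50 x 16 mm, bystander. Origin: centre of its underside.
- brass_fitting: Brass compression fitting, 34 x 15 x 17 mm, bystander. Origin: centre of its underside.
- bench_timer: White bench timer, 60 x 64 x 18 mm, bystander. Origin: centre of its underside.
- digital_calipers: Digital calipers, 160 x 57 x 16 mm, bystander. Origin: centre of its underside.

How it is judged:
By the outcome, as a careful person would: the job done as asked, in the order asked, and still so for the second after the job is handed in, with the robot touching nothing.
It also fails if it takes over 72 s, if anything falls off the work surface, if the arm or the gripper's body presses on something with over 40 N, if the wrist force passes 120 N, or if a joint passes its speed limit or range.

## Working session

There is one attempt and no reset: what is moved stays moved. The work goes in short steps, Python scripts to look and compute and a tool call to move; the robot and the scene stay as the last step left them, time stands still between calls to the robot, and variables do not carry over. Pictures are saved under pics/ and viewed, at most 10 in all, crops included, and the job is handed in when it is done.

Besides the shell and the picture viewer there is one more tool, called in YAML: its name, and indented under it one key for each argument. step_arm: Moves the arm, as the interface text tells. Its arguments: {"type":"object","properties":{"motion":{"type":"array","items":{"type":"object","properties":{"claw":{"type":"number"},"delta_pos":{"type":"array","items":{"type":"number"}},"turn":{"type":"number"}}}},"force":{"type":"number"}},"required":["motion"]}

```bash
mkdir -p pics; ls
python3 - <<'E'
from rig import *
import cv2, numpy as np
ims=[]
for n in("scene","side"):
    f=grab_frame(n); np.savez(f"pics/{n}.npz",**{k:v for k,v in f.items()}); cv2.imwrite(f"pics/{n}0.png",f["img"][:,:,::-1])
    print(n,f["vertical_fov"],f["cx"],f["cy"],np.round(-np.array(f["R"]).T@f["t"]))
f=grab_frame("wrist");cv2.imwrite("pics/wrist0.png",f["img"][:,:,::-1])
print(sense())
E
```

```text
pics
scene 43.0271650887238 261.24637449989626 196.27657910061438 [-152.  920.  681.]
side 46.37499877468284 250.2765898069529 185.05510150783542 [520. 685. 714.]
{'clock': 0.15, 'qpos': array([-1.26241601e+00,  3.53501485e-01,  1.63393486e+00,  2.71048379e-05,
        1.15519515e+00, -2.40531385e-03]), 'qvel': array([-0.00048807, -0.00103937, -0.00266113,  0.00175987, -0.00023062,
        0.00097561]), 'joint_efforts': array([ 8.16677748e-04, -6.05635786e+01, -3.42338419e+01,  1.18495786e-04,
        6.20668929e-03,  1.02470753e-05]), 'eef_pos': array([ 191.03133444, -594.7348556 ,  238.73854542]), 'tcp_rot': array([-3.14055387e+00, -2.72847901e-05,  3.10774663e-01]), 'contact_force': array([ 0.78797388, -0.40575465,  0.23684669]), 'wrist_torque': array([-0.04334756, -0.00741364,  0.01093666]), 'grasp_force': 0.0, 'opening': 1.0046234060663264}
```

View pics/scene0.png

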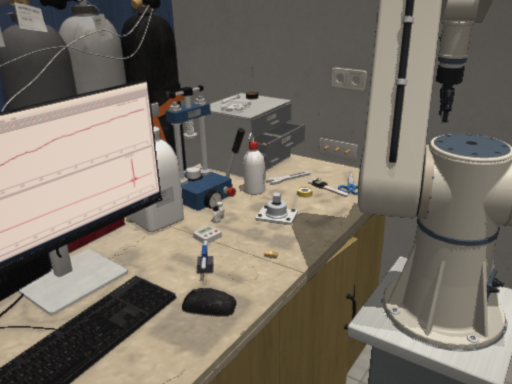

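View pics/side0.png

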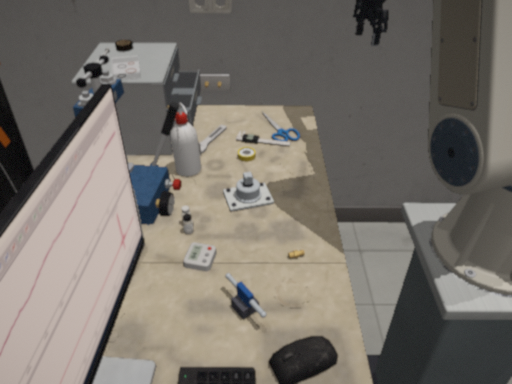

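The scene view shows the wrench at about (205,260) and the boss at (277,207). In the side view they are at (245,297) and (248,187). Next I'll make enlarged crops and first ray estimates.

```bash
cat > h.py <<'E'
import numpy as np, cv2
def load(n):
    d=np.load(f"pics/{n}.npz"); return {k:d[k] for k in d.files}
def ray(f,u,v):
    F=f["img"].shape[0]/2/np.tan(np.radians(f["vertical_fov"]/2))
    R=np.array(f["R"]);c=-R.T@np.array(f["t"])
    d=R.T@np.array([(u-f["cx"])/F,(v-f["cy"])/F,1]);return c,d
def onz(f,u,v,z):
    c,d=ray(f,u,v);return c+d*(z-c[2])/d[2]
def proj(f,X):
    F=f["img"].shape[0]/2/np.tan(np.radians(f["vertical_fov"]/2))
    p=np.array(f["R"])@np.array(X)+np.array(f["t"]);return np.array([f["cx"],f["cy"]])+F*p[:2]/p[2]
def cross(fa,a,fb,b):
    (c1,d1),(c2,d2)=ray(fa,*a),ray(fb,*b)
    s=np.linalg.lstsq(np.c_[d1,-d2],c2-c1,rcond=None)[0]
    p,q=c1+s[0]*d1,c2+s[1]*d2;return (p+q)/2,np.linalg.norm(p-q)
E
python3 - <<'E'
from h import *
a,b=load("scene"),load("side")
def crop(f,x,y,w,h): return cv2.resize(f["img"][y:y+h,x:x+w,::-1],(400,300),interpolation=cv2.INTER_CUBIC)
cv2.imwrite("pics/crops.png",np.vstack([np.hstack([crop(a,175,215,60,45*1+22-22),crop(b,215,268,64,48)]),np.hstack([crop(a,247,185,60,45),crop(b,216,165,64,48)])]))
for n,f in(("scene",a),("side",b)):
    hsv=cv2.cvtColor(f["img"],cv2.COLOR_RGB2HSV)
    m=cv2.inRange(hsv,(105,110,60),(125,255,255))
    k,l,s,c=cv2.connectedComponentsWithStats(m)
    for i in range(1,k):
        if s[i,4]>15: print(n,s[i],c[i].round(1))
print(cross(a,(277,200),b,(248,180)),onz(a,277,215,10),onz(b,248,195,10))
E
```

```text
scene [175 105  34  17 211] [189.5 112.6]
scene [183 174  48  35 646] [206.  186.4]
scene [339 184  19  10  71] [349.7 187.7]
scene [202 246   5  11  39] [203.7 250.9]
side [111  80  12  14  71] [117.3  87.2]
side [ 74 105   8   6  24] [ 76.6 107.5]
side [287 129  13  11  27] [294.1 132.3]
side [281 132  13   8  42] [286.4 135.8]
side [ 130  166   37   57 1185] [147.3 187.3]
side [237 283  16  24 130] [244.8 291.8]
(array([ 529.13526869, -173.25841483,   55.31437024]), np.float64(1.3995396552384882)) [ 524.36865676 -164.76246505   10.        ] [ 529.03850692 -172.5068222    10.        ]
```

View pics/crops.png

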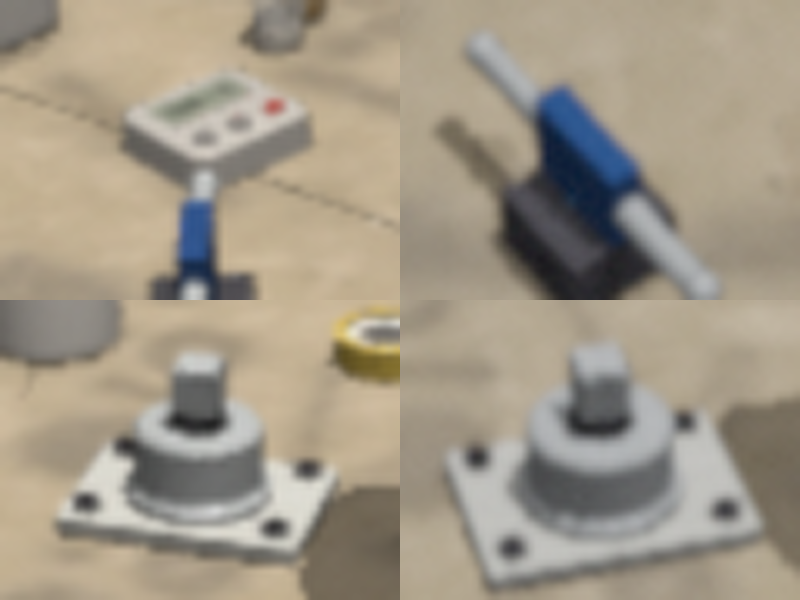

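The crops show the wrench rod with its far ball at side (228,275) and near ball at (264,313). The head top is at side (247.7,174.1) and scene (277,194.3).

Run:
```python
from h import *
from rig import *
a,b=load("scene"),load("side")
p,q=onz(b,228.5,275.3,42),onz(b,263.9,312.7,42)
print(p,q,(p+q)/2,np.linalg.norm(p-q),np.arctan2(*(q-p)[1::-1]))
print("far ball scene",onz(a,205.7,242,42))
print("blue",cross(a,(203.7,250.9),b,(244.8,291.8)))
print(cross(a,(277,194.3),b,(247.7,174.1)),onz(a,277,194.3,74),onz(b,247.7,174.1,74))
# plate corners z=10 in both
for c in [(447,455),(700,408),(763,525),(490,582)]: print(onz(b,216+(c[0]-400)/6.25,165+(c[1]-300)/6.25,10).round(1))
f=grab_frame("wrist");s=sense()
print("wcam",-f["R"].T@f["t"],f["R"],f["vertical_fov"],s["eef_pos"],s["tcp_rot"])
```

```text
[564.16744928 111.39791535  42.        ] [497.40643585 196.95432318  42.        ] [530.78694256 154.17611926  42.        ] 108.52157313376615 2.2334189100981985
far ball scene [568.53567636 109.18479987  42.        ]
blue (array([531.82567175, 160.40941301,  54.31634405]), np.float64(0.4101956873384774))
(array([ 529.72920817, -173.88472666,   73.06843338]), np.float64(0.6175129875471409)) [ 528.49046971 -171.59782685   74.        ] [ 529.64494274 -173.13586003   74.        ]
[ 590.7 -192.7   10. ]
[ 488.4 -224.2   10. ]
[ 465.3 -149.9   10. ]
[ 570.3 -115.6   10. ]
wcam [ 262.6931475  -571.73370653  373.75270488] [[ 3.05738216e-01 -9.52115241e-01 -8.43059561e-04]
 [-9.09440785e-01 -2.92296713e-01  2.95770335e-01]
 [-2.81853867e-01 -8.96615817e-02 -9.55258708e-01]] 61.79884636536149 [ 191.02283016 -594.76536292  238.83137562] [-3.14067852e+00  4.20248450e-06  3.10808528e-01]
```

step_arm:
  motion:
    - {"claw": 85,"delta_pos": [32,-25,1.5],"turn": 0}
    - {"claw": 85,"delta_pos": [32,-25,1.5],"turn": 0}
    - {"claw": 85,"delta_pos": [32,-25,1.5],"turn": 0}
    - {"claw": 85,"delta_pos": [32,-25,1.5],"turn": 0}
    - {"claw": 85,"delta_pos": [32,-25,1.5],"turn": 0}
    - {"claw": 85,"delta_pos": [32,-25,1.5],"turn": 0}
    - {"claw": 85,"delta_pos": [32,-25,1.5],"turn": 0}
    - {"claw": 85,"delta_pos": [32,-25,1.5],"turn": 0}

```text
clock: 0.87
eef_pos: [374.3, -324.6, 227.3]
tcp_rot: [3.141, -0.0, 0.31]
contact_force: [1.3, -0.4, -0.2]
opening: 0.996
grasp_force: 0.0
```

step_arm:
  motion:
    - {"claw": 85,"delta_pos": [32,-25,1.5],"turn": 0}
    - {"claw": 85,"delta_pos": [32,-25,1.5],"turn": 0}
    - {"claw": 85,"delta_pos": [32,-25,1.5],"turn": 0}
    - {"claw": 85,"delta_pos": [32,-25,1.5],"turn": 0}
    - {"claw": 85,"delta_pos": [0,0,0],"turn": 0}
    - {"claw": 85,"delta_pos": [0,0,0],"turn": 0}
    - {"claw": 85,"delta_pos": [0,0,0],"turn": 0}

```text
clock: 1.45
eef_pos: [464.8, -191.9, 221.1]
tcp_rot: [3.142, 0.001, 0.312]
contact_force: [0.2, -0.7, -0.9]
opening: 0.997
grasp_force: 0.0
```

Run:
```python
from rig import *
from h import *
f=grab_frame("wrist");np.savez("pics/w1.npz",**f);s=sense()
print(s["clock"],s["eef_pos"],s["tcp_rot"],s["qpos"],proj(f,(529.5,-173,74)),proj(f,(529.5,-173,44)))
cv2.imwrite("pics/w1.png",f["img"][:,:,::-1])
```

```text
1.5 [ 464.4831714  -192.53855761  221.19492105] [-3.14158803e+00  5.30483933e-04  3.10612059e-01] [-3.95718840e-01  1.82871731e-01  1.90881781e+00 -3.92805250e-04
  1.05030971e+00  8.64660841e-01] [261.97078916  99.7193773 ] [261.75038104  98.78522633]
```

View pics/w1.png

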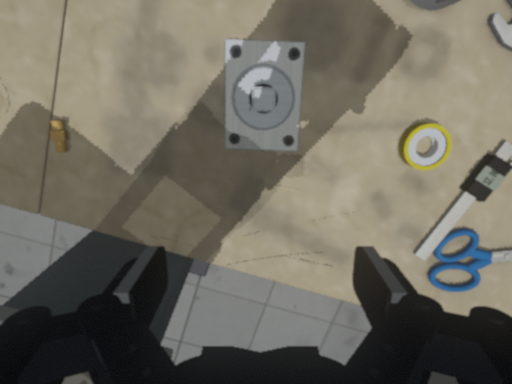

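The plate sits at about (264,96) with holes at (236,51), (294,53), (234,139) and (289,141), and the head is near (264,97). Next is an enlarged view of the head.

Run:
```python
from h import *
f=load("w1")
for h in [(236,51),(294,53),(234,139),(289,141),(263.3,96)]: print(onz(f,*h,10).round(1))
c=f["img"][72:122,234:294,::-1]
cv2.imwrite("pics/w1c.png",cv2.resize(c,(720,600),interpolation=cv2.INTER_CUBIC))
```

```text
[ 564.5 -134.9   10. ]
[ 580.5 -190.5   10. ]
[ 479.9 -157.9   10. ]
[ 496.1 -215.    10. ]
[ 531.9 -174.1   10. ]
```

View pics/w1c.png

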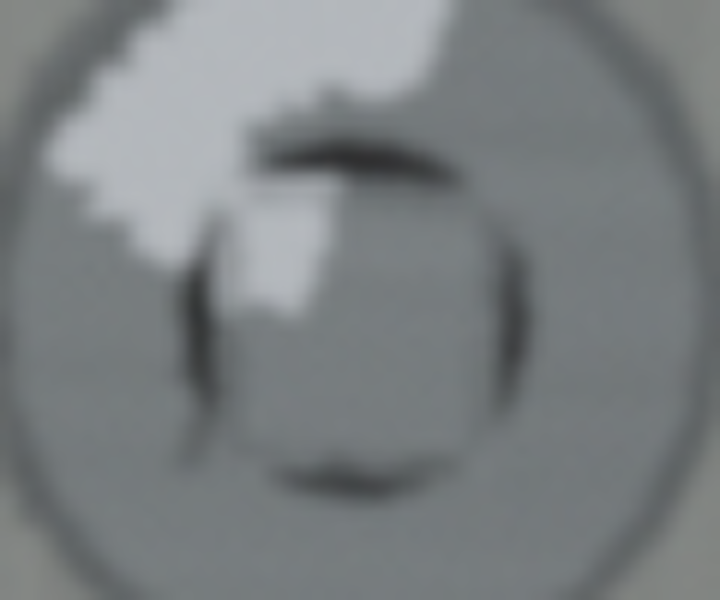

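step_arm:
  motion:
    - {"claw": 85,"delta_pos": [5,0,40],"turn": 0}
    - {"claw": 85,"delta_pos": [5,0,40],"turn": 0}
    - {"claw": 85,"delta_pos": [0,0,0],"turn": 0}
    - {"claw": 85,"delta_pos": [0,0,0],"turn": 0}
    - {"claw": 85,"delta_pos": [0,0,0],"turn": 0}

```text
clock: 1.92
eef_pos: [474.5, -190.1, 142.7]
tcp_rot: [3.141, -0.0, 0.309]
contact_force: [0.3, 0.1, 0.2]
opening: 0.995
grasp_force: 0.0
```

Run:
```python
from rig import *
from h import *
print(onz(load("w1"),263.4,98.4,73))
f=grab_frame("wrist");np.savez("pics/w2.npz",**f);s=sense()
u,v=proj(f,(530,-174,74)).round().astype(int)
print(s["clock"],s["eef_pos"],s["tcp_rot"],u,v)
print(proj(f,(530,-174,10)))
c=f["img"][v-40:v+40,u-50:u+50,::-1]
c=cv2.createCLAHE(3,(2,2)).apply(cv2.cvtColor(c,cv2.COLOR_BGR2GRAY))
cv2.imwrite("pics/w2c.png",cv2.resize(c,(750,600),interpolation=cv2.INTER_CUBIC))
```

```text
[ 530.87452687 -173.83688162   73.        ]
1.9667 [ 475.17213002 -190.14718721  143.34093439] [ 3.13998739e+00 -1.79363887e-03  3.09574623e-01] 262 120
[261.65656176 112.80272202]
```

View pics/w2c.png

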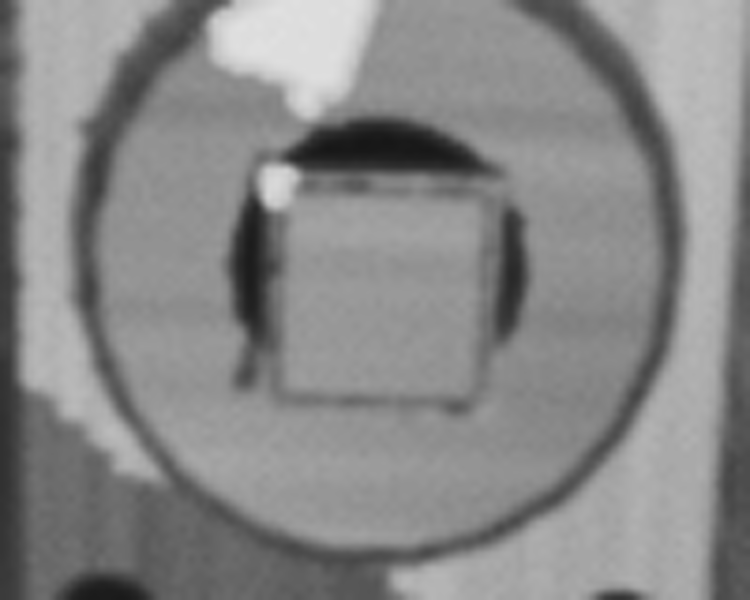

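The head top is square-on within about 0.02 rad and centred where I predicted: (530,-174), yaw ≈0.28. Moving to look at the wrench.

step_arm:
  motion:
    - {"claw": 85,"delta_pos": [22.6,-31.4,-6],"turn": 0}
    - {"claw": 85,"delta_pos": [22.6,-31.4,-6],"turn": 0}
    - {"claw": 85,"delta_pos": [22.6,-31.4,-6],"turn": 0}
    - {"claw": 85,"delta_pos": [22.6,-31.4,-6],"turn": 0}
    - {"claw": 85,"delta_pos": [22.6,-31.4,-6],"turn": 0}
    - {"claw": 85,"delta_pos": [22.6,-31.4,-6],"turn": 0}
    - {"claw": 85,"delta_pos": [22.6,-31.4,-6],"turn": 0}
    - {"claw": 85,"delta_pos": [22.6,-31.4,-6],"turn": 0}

```text
clock: 2.63
eef_pos: [571.2, 107.2, 192.7]
tcp_rot: [3.141, -0.004, 0.311]
contact_force: [0.3, 0.3, 0.6]
opening: 0.993
grasp_force: 0.0
```

step_arm:
  motion:
    - {"claw": 85,"delta_pos": [0,0,0],"turn": -0.12}
    - {"claw": 85,"delta_pos": [0,0,0],"turn": -0.12}
    - {"claw": 85,"delta_pos": [0,0,0],"turn": -0.12}
    - {"claw": 85,"delta_pos": [0,0,0],"turn": -0.12}
    - {"claw": 85,"delta_pos": [0,0,0],"turn": -0.12}
    - {"claw": 85,"delta_pos": [0,0,0],"turn": -0.12}
    - {"claw": 85,"delta_pos": [0,0,0],"turn": -0.12}
    - {"claw": 85,"delta_pos": [0,0,0],"turn": -0.12}

```text
clock: 3.3
eef_pos: [570.9, 105.3, 192.2]
tcp_rot: [3.138, -0.002, 1.276]
contact_force: [-0.4, 0.6, 0.6]
opening: 0.993
grasp_force: 0.0
```

step_arm:
  motion:
    - {"claw": 85,"delta_pos": [0,0,0],"turn": -0.12}
    - {"claw": 85,"delta_pos": [0,0,0],"turn": -0.12}
    - {"claw": 85,"delta_pos": [0,0,0],"turn": -0.12}
    - {"claw": 85,"delta_pos": [0,0,0],"turn": -0.12}
    - {"claw": 85,"delta_pos": [0,0,0],"turn": -0.12}
    - {"claw": 85,"delta_pos": [0,0,0],"turn": -0.12}
    - {"claw": 85,"delta_pos": [0,0,0],"turn": -0.12}
    - {"claw": 85,"delta_pos": [0,0,0],"turn": -0.12}

```text
clock: 3.97
eef_pos: [570.8, 105.2, 192.2]
tcp_rot: [3.138, 0.002, 2.236]
contact_force: [-0.4, 0.3, -0.1]
opening: 0.997
grasp_force: 0.0
```

step_arm:
  motion:
    - {"claw": 85,"delta_pos": [0,0,0],"turn": 0}
    - {"claw": 85,"delta_pos": [0,0,0],"turn": 0}
    - {"claw": 85,"delta_pos": [0,0,0],"turn": 0}

```text
clock: 4.22
eef_pos: [570.3, 105.4, 190.7]
tcp_rot: [3.14, 0.001, 2.227]
contact_force: [-0.1, -0.8, -0.2]
opening: 0.995
grasp_force: 0.0
```

Run:
```python
from rig import *
from h import *
f=grab_frame("wrist");np.savez("pics/w3.npz",**f);s=sense()
print(s["clock"],s["eef_pos"],s["tcp_rot"],s["qpos"],proj(f,(531,155,42)))
cv2.imwrite("pics/w3.png",f["img"][:,:,::-1])
```

```text
4.2667 [570.19687866 105.41222257 190.33473998] [3.14028614e+00 6.84687656e-04 2.22727914e+00] [ 1.80224589e-01  3.34426450e-01  1.77962051e+00 -1.11196813e-05
  1.02607067e+00 -4.76252921e-01] [258.59233631 105.0489443 ]
```

View pics/w3.png

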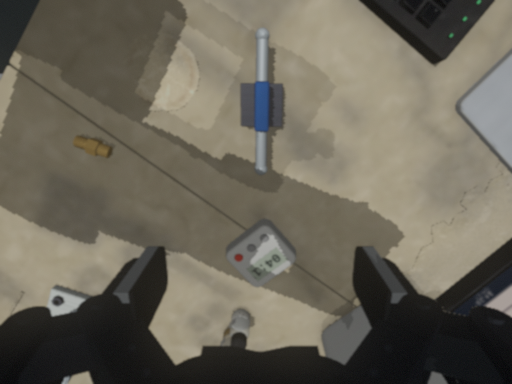

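The rod runs (263,34) to (261.5,167), almost in line with the tool's x axis. The blue grip is centred at about (262.5,106), with the timer clear at (262,252).

Run:
```python
from h import *
f=load("w3"); img=f["img"]
hsv=cv2.cvtColor(img,cv2.COLOR_RGB2HSV)
m=cv2.inRange(hsv,(105,110,50),(125,255,255))[60:150,220:300]
k,l,s,c=cv2.connectedComponentsWithStats(m);i=1+s[1:,4].argmax()
x,y,w,h,_=s[i];print("blue",x+220,y+60,w,h,c[i]+[220,60])
pts=np.argwhere(l==i)[:,::-1].astype(np.float32)
print(cv2.minAreaRect(pts))
print("blue c z58",onz(f,*(c[i]+[220,60]),58))
p,q=onz(f,263,34,42),onz(f,261.7,167,42);print(p,q,(p+q)/2,np.linalg.norm(p-q),np.arctan2(*(p-q)[1::-1]))
col=img[20:40,255:272].mean(2).astype(int);print(col[:,8]);print(img[158:182,262].mean(1).astype(int))
```

```text
blue 255 82 14 49 [261.47102526 105.77265973]
((41.499996185302734, 45.99999237060547), (47.99999237060547, 12.999998092651367), 90.0)
blue c z58 [532.77912702 156.54584713  58.        ]
[500.11432792 201.06791059  42.        ] [566.32192524 113.603322    42.        ] [533.21812658 157.3356163   42.        ] 109.69731171744861 2.2187398990747753
[129 128 126 125 124 123 123 127 138 149 159 163 168 170 166 154 141 136
 145 162]
[142 143 143 142 142 142 142 142 142 147 151 146 129 106  89  80  78  79
  81  81  82  83  82  82]
```

step_arm:
  motion:
    - {"claw": 85,"delta_pos": [32,0.8,30],"turn": 0}
    - {"claw": 85,"delta_pos": [31.5,0.7,30],"turn": 0}
    - {"claw": 85,"delta_pos": [0,0,30],"turn": 0}
    - {"claw": 85,"delta_pos": [0,0,30],"turn": 0}
    - {"claw": 85,"delta_pos": [0,0,20],"turn": 0}
    - {"claw": 85,"delta_pos": [0,0,10],"turn": 0}
    - {"claw": 85,"delta_pos": [0,0,0],"turn": 0}
    - {"claw": 85,"delta_pos": [0,0,0],"turn": 0}

```text
clock: 4.93
eef_pos: [534.2, 154.2, 42.4]
tcp_rot: [-3.141, -0.0, 2.23]
contact_force: [0.7, -0.6, 0.3]
opening: 0.992
grasp_force: 0.0
```

Run:
```python
from rig import *
s=sense();print(s["eef_pos"],s["tcp_rot"],s["qpos"],s["contact_force"],s["wrist_torque"])
```

```text
[534.1730111  154.20629042  42.43382319] [-3.14148924e+00 -3.53166278e-05  2.22968855e+00] [ 2.78346981e-01  5.10415992e-01  1.91961774e+00 -8.60627432e-06
  7.11668057e-01 -3.80538728e-01] [ 0.65666703 -0.57083203  0.3204994 ] [ 0.03149675 -0.00608917  0.00783501]
```

step_arm:
  motion:
    - {"claw": 85,"delta_pos": [2.7,0.2,4],"turn": 0}
    - {"claw": 40,"delta_pos": [0,0,0],"turn": 0}
    - {"claw": 25,"delta_pos": [0,0,0],"turn": 0}
    - {"claw": 18,"delta_pos": [0,0,0],"turn": 0}
    - {"claw": 10,"delta_pos": [0,0,0],"turn": 0}
    - {"claw": 6,"delta_pos": [0,0,0],"turn": 0}
    - {"claw": 6,"delta_pos": [0,0,0],"turn": 0}
    - {"claw": 6,"delta_pos": [0,0,0],"turn": 0}
  force: 25

```text
clock: 5.6
eef_pos: [532.5, 156.5, 38.3]
tcp_rot: [3.141, 0.0, 2.231]
contact_force: [-1.1, 0.0, 1.3]
opening: 0.138
grasp_force: 32.5
```

step_arm:
  motion:
    - {"claw": 5,"delta_pos": [0,0,0],"turn": 0}
    - {"claw": 5,"delta_pos": [0,0,0],"turn": 0}
    - {"claw": 5,"delta_pos": [0,0,0],"turn": 0}
    - {"claw": 5,"delta_pos": [0,0,0],"turn": 0}
  force: 60

```text
clock: 5.93
eef_pos: [532.5, 156.6, 38.3]
tcp_rot: [3.141, 0.0, 2.231]
contact_force: [0.3, 0.3, 5.1]
opening: 0.134
grasp_force: 59.4
```

Run:
```python
from rig import *
s=sense();print(s)
```

```text
{'clock': 5.9333, 'qpos': array([ 2.83220228e-01,  5.15996657e-01,  1.92332331e+00,  1.48680323e-05,
        7.01884077e-01, -3.76797426e-01]), 'qvel': array([-3.87367353e-04, -2.20002527e-04, -6.69568445e-05,  9.26256231e-04,
       -1.93049983e-04,  1.36738232e-03]), 'joint_efforts': array([-1.64096011e-02, -5.66339028e+01, -2.09545791e+01,  1.36702816e-02,
       -2.86668520e-01, -6.18423801e-03]), 'eef_pos': array([532.53568782, 156.55693916,  38.30906777]), 'tcp_rot': array([3.14122777e+00, 1.34057661e-04, 2.23080260e+00]), 'contact_force': array([0.27473217, 0.28826242, 5.09742972]), 'wrist_torque': array([-0.10288894,  0.21002795, -0.0494712 ]), 'grasp_force': 59.44750785827637, 'opening': 0.1339119595266472}
```

step_arm:
  motion:
    - {"claw": 5,"delta_pos": [0,0,-15],"turn": 0}
    - {"claw": 5,"delta_pos": [0,0,-30],"turn": 0}
    - {"claw": 5,"delta_pos": [0,0,-35],"turn": 0}
    - {"claw": 5,"delta_pos": [0,0,-35],"turn": 0}
    - {"claw": 5,"delta_pos": [-10,-8,0],"turn": 0}
    - {"claw": 5,"delta_pos": [-20,-16,0],"turn": 0}
    - {"claw": 5,"delta_pos": [-28,-22,0],"turn": 0}
    - {"claw": 5,"delta_pos": [-28,-22,0],"turn": 0}

```text
clock: 6.6
eef_pos: [530.8, 46.0, 152.7]
tcp_rot: [-3.141, -0.0, 2.233]
contact_force: [1.5, 0.6, -0.9]
opening: 0.128
grasp_force: 58.7
```

step_arm:
  motion:
    - {"claw": 5,"delta_pos": [-28,-22,0],"turn": 0}
    - {"claw": 5,"delta_pos": [-28,-22,0],"turn": 0}
    - {"claw": 5,"delta_pos": [-28,-22,0],"turn": 0}
    - {"claw": 5,"delta_pos": [-28,-22,0],"turn": 0}
    - {"claw": 5,"delta_pos": [-28,-22,0],"turn": 0}
    - {"claw": 5,"delta_pos": [-20,-16,0],"turn": 0}
    - {"claw": 5,"delta_pos": [-10,-8,0],"turn": 0}
    - {"claw": 5,"delta_pos": [0,0,0],"turn": 0}

```text
clock: 7.27
eef_pos: [529.2, -171.9, 152.4]
tcp_rot: [-3.141, -0.0, 2.228]
contact_force: [0.5, 0.6, -2.1]
opening: 0.133
grasp_force: 58.7
```

step_arm:
  motion:
    - {"claw": 5,"delta_pos": [0,0,0],"turn": -0.1}
    - {"claw": 5,"delta_pos": [0,0,0],"turn": -0.12}
    - {"claw": 5,"delta_pos": [0,0,0],"turn": -0.12}
    - {"claw": 5,"delta_pos": [0,0,0],"turn": -0.12}
    - {"claw": 5,"delta_pos": [0,0,0],"turn": -0.12}
    - {"claw": 5,"delta_pos": [0,0,0],"turn": -0.12}
    - {"claw": 5,"delta_pos": [0,0,0],"turn": -0.12}
    - {"claw": 5,"delta_pos": [0,0,0],"turn": -0.12}

```text
clock: 7.93
eef_pos: [529.4, -168.0, 152.6]
tcp_rot: [3.141, -0.001, -3.106]
contact_force: [0.2, 0.1, -1.0]
opening: 0.128
grasp_force: 58.8
```

step_arm:
  motion:
    - {"claw": 5,"delta_pos": [0,0,0],"turn": -0.12}
    - {"claw": 5,"delta_pos": [0,0,0],"turn": -0.12}
    - {"claw": 5,"delta_pos": [0,0,0],"turn": 0}
    - {"claw": 5,"delta_pos": [0,0,0],"turn": 0}
    - {"claw": 5,"delta_pos": [0,0,0],"turn": 0}

```text
clock: 8.35
eef_pos: [529.6, -168.8, 152.8]
tcp_rot: [3.141, -0.0, -2.876]
contact_force: [0.7, 0.1, -1.3]
opening: 0.133
grasp_force: 58.7
```

Run:
```python
from rig import *
from h import *
s=sense();print(s["clock"],s["eef_pos"],s["tcp_rot"],s["qpos"],s["contact_force"],s["wrist_torque"],s["opening"],s["grasp_force"])
ims=[]
for n in("scene","side"):
    f=grab_frame(n);np.savez(f"pics/{n}2.npz",**f)
    u,v=proj(f,(530,-174,90)).round().astype(int);print(n,u,v)
    ims.append(cv2.resize(f["img"][v-38:v+37,u-25:u+25,::-1],(400,600),interpolation=cv2.INTER_CUBIC))
cv2.imwrite("pics/pre.png",np.hstack(ims))
```

```text
8.35 [ 529.58000154 -168.8371729   152.81000048] [ 3.14116335e+00 -3.62757923e-04 -2.87570610e+00] [-3.11422154e-01  3.46965156e-01  1.86002133e+00  2.01008730e-04
  9.35144444e-01 -2.14822434e+00] [ 0.71641256  0.05782341 -1.26682788] [ 0.05585575 -0.01462767 -0.04886284] 0.13315044355831254 58.74407887458801
scene 277 189
side 248 168
```

View pics/pre.png

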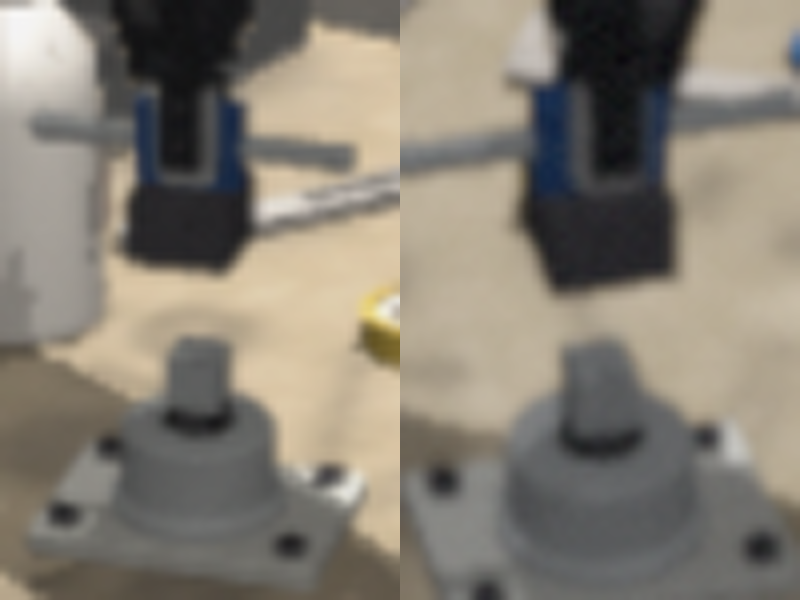

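Run:
```python
from h import *
a,b=load("scene2"),load("side2")
A=lambda x,y:(252+x/8-.44,151+y/8-.44)
B=lambda x,y:(223+(x-400)/8-.44,130+y/8-.44)
print("grip",cross(a,A(190,140),b,B(600,137)))
print("head",cross(a,A(198,350),b,B(597,352)))
for n,f in(("scene",a),("side",b)):
    m=cv2.inRange(cv2.cvtColor(f["img"],cv2.COLOR_RGB2HSV),(105,110,40),(125,255,255))
    u,v=(275,169) if n=="scene" else (248,147)
    ys,xs=np.nonzero(m[v-12:v+13,u-12:u+13]);print(n,xs.min()+u-12,xs.max()+u-12,ys.min()+v-12,ys.max()+v-12)
for z in (114.5+44,114.5+26): 
    for d in(-20,20):
        c=np.array([529.6,-168.8,z])+d*np.array([np.cos(-2.876),np.sin(-2.876),0]); print(z,d,proj(a,c),proj(b,c))
```

```text
grip (array([ 529.568286  , -164.07022887,  158.47044674]), np.float64(1.0461353802772748))
head (array([ 531.19292693, -173.38131518,   73.83129649]), np.float64(2.6208867669471774))
scene 269 281 164 174
side 240 255 140 153
158.5 -20 [269.38159646 166.93798216] [239.03830725 146.54202266]
158.5 20 [282.86906035 168.41428013] [256.13163259 144.06907435]
140.5 -20 [269.43453667 172.76362077] [239.1499196  153.17616852]
140.5 20 [282.84709252 174.28048396] [256.05810681 150.67737514]
```

step_arm:
  motion:
    - {"claw": 5,"delta_pos": [1,-4.6,0],"turn": 0}
    - {"claw": 5,"delta_pos": [0,0,10],"turn": 0}
    - {"claw": 5,"delta_pos": [0,0,14],"turn": 0}
    - {"claw": 5,"delta_pos": [0,0,8],"turn": 0}
    - {"claw": 5,"delta_pos": [0,0,4],"turn": 0}
    - {"claw": 5,"delta_pos": [0,0,0],"turn": 0}
    - {"claw": 5,"delta_pos": [0,0,0],"turn": 0}

```text
clock: 9.03
eef_pos: [529.9, -174.3, 116.8]
tcp_rot: [3.141, -0.0, -2.873]
contact_force: [-0.1, -0.4, -1.4]
opening: 0.129
grasp_force: 58.7
```

step_arm:
  motion:
    - {"claw": 5,"delta_pos": [0,0,1],"turn": 0}
    - {"claw": 5,"delta_pos": [0,0,1],"turn": 0}
    - {"claw": 5,"delta_pos": [0,0,1],"turn": 0}
    - {"claw": 5,"delta_pos": [0,0,0],"turn": 0}

```text
clock: 9.37
eef_pos: [530.0, -174.3, 114.2]
tcp_rot: [-3.141, 0.0, -2.872]
contact_force: [-0.1, 0.4, -2.3]
opening: 0.133
grasp_force: 58.7
```

step_arm:
  motion:
    - {"claw": 5,"delta_pos": [0,0,1],"turn": 0}
    - {"claw": 5,"delta_pos": [0,0,1],"turn": 0}
    - {"claw": 5,"delta_pos": [0,0,0],"turn": 0}

```text
clock: 9.62
eef_pos: [529.9, -174.2, 111.9]
tcp_rot: [3.141, -0.0, -2.872]
contact_force: [-0.1, -0.5, -0.7]
opening: 0.129
grasp_force: 58.7
```

```bash
cat > st.py <<'E'
from rig import *
import numpy as np
np.set_printoptions(precision=3,suppress=True)
s=sense();print(s["clock"],s["eef_pos"],s["tcp_rot"],"q6",s["qpos"][5],s["contact_force"],s["wrist_torque"],s["opening"],s["grasp_force"])
E
python3 st.py
```

```text
9.6167 [ 529.898 -174.245  111.929] [ 3.141 -0.    -2.872] q6 -2.160421735965814 [-0.092 -0.458 -0.72 ] [ 0.026 -0.014  0.03 ] 0.1288908867036179 58.74134302139282
```

step_arm:
  motion:
    - {"claw": 5,"delta_pos": [0,0.3,1],"turn": 0}
    - {"claw": 5,"delta_pos": [0,0,1],"turn": 0}
    - {"claw": 5,"delta_pos": [0,0,0],"turn": 0}

```text
clock: 9.87
eef_pos: [529.8, -173.9, 109.8]
tcp_rot: [3.141, -0.0, -2.872]
contact_force: [-0.8, -0.9, -1.0]
opening: 0.124
grasp_force: 58.7
```

step_arm:
  motion:
    - {"claw": 5,"delta_pos": [0,0,1],"turn": 0}
    - {"claw": 5,"delta_pos": [0,0,0],"turn": 0}

```text
clock: 10.03
eef_pos: [529.8, -174.0, 108.9]
tcp_rot: [3.141, -0.0, -2.872]
contact_force: [0.2, -0.6, -1.7]
opening: 0.125
grasp_force: 58.7
```

```bash
python3 st.py
```

```text
10.0333 [ 529.811 -173.997  108.891] [ 3.141 -0.    -2.872] q6 -2.1600036063383907 [ 0.246 -0.595 -1.74 ] [-0.054  0.062 -0.022] 0.12467930247389576 58.741443157196045
```

Already 3.4 mm past the mouth with no contact force, so it's entering. I'll keep going down.

step_arm:
  motion:
    - {"claw": 5,"delta_pos": [0,0,1.5],"turn": 0}
    - {"claw": 5,"delta_pos": [0,0,1.5],"turn": 0}
    - {"claw": 5,"delta_pos": [0,0,0],"turn": 0}

```text
clock: 10.28
eef_pos: [529.7, -173.9, 105.7]
tcp_rot: [3.141, -0.0, -2.872]
contact_force: [0.5, -0.2, -1.9]
opening: 0.129
grasp_force: 58.7
```

step_arm:
  motion:
    - {"claw": 5,"delta_pos": [0,0,1.5],"turn": 0}
    - {"claw": 5,"delta_pos": [0,0,1.5],"turn": 0}
    - {"claw": 5,"delta_pos": [0,0,1.5],"turn": 0}
    - {"claw": 5,"delta_pos": [0,0,0],"turn": 0}

```text
clock: 10.62
eef_pos: [529.7, -173.9, 101.2]
tcp_rot: [3.141, -0.0, -2.872]
contact_force: [0.2, 0.4, -1.6]
opening: 0.13
grasp_force: 58.7
```

```bash
python3 st.py
```

```text
10.6167 [ 529.683 -173.944  101.188] [ 3.141 -0.    -2.872] q6 -2.1599716251125463 [ 0.211  0.357 -1.603] [ 0.008 -0.026 -0.024] 0.1297233398559667 58.74152183532715
```

step_arm:
  motion:
    - {"claw": 5,"delta_pos": [0,0,1.5],"turn": 0}
    - {"claw": 5,"delta_pos": [0,0,1.5],"turn": 0}
    - {"claw": 5,"delta_pos": [0,0,1.5],"turn": 0}
    - {"claw": 5,"delta_pos": [0,0,1],"turn": 0}
    - {"claw": 5,"delta_pos": [0,0,0.6],"turn": 0}
    - {"claw": 5,"delta_pos": [0,0,0],"turn": 0}

```text
clock: 11.12
eef_pos: [529.8, -174.0, 95.3]
tcp_rot: [3.141, -0.0, -2.872]
contact_force: [0.3, 0.3, -0.9]
opening: 0.13
grasp_force: 58.7
```

step_arm:
  motion:
    - {"claw": 5,"delta_pos": [0,0,0.4],"turn": 0}
    - {"claw": 5,"delta_pos": [0,0,0.3],"turn": 0}
    - {"claw": 5,"delta_pos": [0,0,0],"turn": 0}
    - {"claw": 5,"delta_pos": [0,0,0],"turn": 0}

```text
clock: 11.45
eef_pos: [529.9, -174.0, 94.8]
tcp_rot: [-3.142, 0.0, -2.872]
contact_force: [-0.4, -0.9, -1.6]
opening: 0.13
grasp_force: 58.7
```

```bash
python3 st.py
```

```text
11.45 [ 529.911 -174.01    94.785] [-3.142  0.    -2.872] q6 -2.159997352022422 [-0.397 -0.871 -1.638] [ 0.067  0.034 -0.017] 0.13021665927968915 58.74108016490936
```

step_arm:
  motion:
    - {"claw": 5,"delta_pos": [0,0,0.4],"turn": 0}
    - {"claw": 5,"delta_pos": [0,0,0],"turn": 0}

```text
clock: 11.62
eef_pos: [529.9, -174.0, 94.4]
tcp_rot: [-3.142, 0.0, -2.872]
contact_force: [-0.0, 0.1, -1.1]
opening: 0.134
grasp_force: 58.7
```

step_arm:
  motion:
    - {"claw": 5,"delta_pos": [0,0,0.4],"turn": 0}
    - {"claw": 5,"delta_pos": [0,0,0],"turn": 0}

```text
clock: 11.78
eef_pos: [530.0, -174.0, 94.3]
tcp_rot: [-3.142, 0.0, -2.872]
contact_force: [-0.5, 0.9, 2.7]
opening: 0.128
grasp_force: 59.6
```

```bash
python3 st.py
```

```text
11.7833 [ 529.961 -174.005   94.266] [-3.142  0.    -2.872] q6 -2.159986482398798 [-0.482  0.923  2.713] [ 0.099  0.194 -0.011] 0.12778922821176134 59.572134017944336
```

step_arm:
  motion:
    - {"claw": 5,"delta_pos": [0,0,0],"turn": 0.06}
    - {"claw": 5,"delta_pos": [0,0,0],"turn": 0.12}
    - {"claw": 5,"delta_pos": [0,0,0.06],"turn": 0.12}
    - {"claw": 5,"delta_pos": [0,0,0.06],"turn": 0.12}
    - {"claw": 5,"delta_pos": [0,0,0.06],"turn": 0.12}
    - {"claw": 5,"delta_pos": [0,0,0.06],"turn": 0.12}
    - {"claw": 5,"delta_pos": [0,0,0.06],"turn": 0.12}
    - {"claw": 5,"delta_pos": [0,0,0.06],"turn": 0.12}

```text
clock: 12.45
eef_pos: [529.9, -173.7, 93.9]
tcp_rot: [3.141, -0.0, 2.505]
contact_force: [0.5, 3.5, 2.3]
opening: 0.129
grasp_force: 59.4
```

```bash
python3 st.py
```

```text
12.45 [ 529.922 -173.66    93.864] [ 3.141 -0.     2.505] q6 -1.2541807360105564 [0.524 3.466 2.333] [0.612 0.189 0.109] 0.12948897334634218 59.44886326789856
```

step_arm:
  motion:
    - {"claw": 5,"delta_pos": [0,0,0.05],"turn": 0.12}
    - {"claw": 5,"delta_pos": [0,0,0.06],"turn": 0.12}
    - {"claw": 5,"delta_pos": [0,0,0.06],"turn": 0.12}
    - {"claw": 5,"delta_pos": [0,0,0.06],"turn": 0.12}
    - {"claw": 5,"delta_pos": [0,0,0.06],"turn": 0.12}
    - {"claw": 5,"delta_pos": [0,0,0.06],"turn": 0.12}
    - {"claw": 5,"delta_pos": [0,0,0.06],"turn": 0.12}
    - {"claw": 5,"delta_pos": [0,0,0.06],"turn": 0.12}

```text
clock: 13.12
eef_pos: [530.5, -173.3, 93.4]
tcp_rot: [3.141, -0.001, 1.545]
contact_force: [2.3, 4.3, 2.6]
opening: 0.126
grasp_force: 59.3
```

step_arm:
  motion:
    - {"claw": 5,"delta_pos": [0,0,0.05],"turn": 0.12}
    - {"claw": 5,"delta_pos": [0,0,0.06],"turn": 0.12}
    - {"claw": 5,"delta_pos": [0,0,0.06],"turn": 0.12}
    - {"claw": 5,"delta_pos": [0,0,0.06],"turn": 0.12}
    - {"claw": 5,"delta_pos": [0,0,0.06],"turn": 0.12}
    - {"claw": 5,"delta_pos": [0,0,0.06],"turn": 0.12}
    - {"claw": 5,"delta_pos": [0,0,0.06],"turn": 0.12}
    - {"claw": 5,"delta_pos": [0,0,0.06],"turn": 0.12}

```text
clock: 13.78
eef_pos: [531.1, -173.6, 93.0]
tcp_rot: [3.141, -0.002, 0.585]
contact_force: [3.2, 3.0, -0.6]
opening: 0.132
grasp_force: 58.9
```

step_arm:
  motion:
    - {"claw": 5,"delta_pos": [0,0,0.06],"turn": 0.12}
    - {"claw": 5,"delta_pos": [0,0,0.06],"turn": 0.12}
    - {"claw": 5,"delta_pos": [0,0,0.06],"turn": 0.12}
    - {"claw": 5,"delta_pos": [0,0,0],"turn": 0.06}
    - {"claw": 5,"delta_pos": [0,0,0],"turn": 0}

```text
clock: 14.2
eef_pos: [531.2, -173.9, 92.8]
tcp_rot: [3.141, -0.003, 0.168]
contact_force: [4.0, 1.9, -0.1]
opening: 0.13
grasp_force: 58.8
```

```bash
python3 st.py
```

```text
14.2 [ 531.224 -173.899   92.838] [ 3.141 -0.003  0.168] q6 1.0827137482629097 [ 3.964  1.914 -0.149] [ 0.378 -0.786  0.036] 0.13039364461661854 58.77968072891235
```

step_arm:
  motion:
    - {"claw": 5,"delta_pos": [0.5,0,0],"turn": -0.06}
    - {"claw": 5,"delta_pos": [0,0,0],"turn": -0.12}
    - {"claw": 5,"delta_pos": [0,0,-0.06],"turn": -0.12}
    - {"claw": 5,"delta_pos": [0,0,-0.06],"turn": -0.12}
    - {"claw": 5,"delta_pos": [0,0,-0.06],"turn": -0.12}
    - {"claw": 5,"delta_pos": [0,0,-0.06],"turn": -0.12}
    - {"claw": 5,"delta_pos": [0,0,-0.06],"turn": -0.12}
    - {"claw": 5,"delta_pos": [0,0,-0.06],"turn": -0.12}

```text
clock: 14.87
eef_pos: [531.0, -173.5, 93.1]
tcp_rot: [3.141, -0.001, 1.079]
contact_force: [1.8, 5.2, 2.2]
opening: 0.132
grasp_force: 59.2
```

step_arm:
  motion:
    - {"claw": 5,"delta_pos": [0,0,-0.06],"turn": -0.12}
    - {"claw": 5,"delta_pos": [0,0,-0.06],"turn": -0.12}
    - {"claw": 5,"delta_pos": [0,0,-0.06],"turn": -0.12}
    - {"claw": 5,"delta_pos": [0,0,-0.06],"turn": -0.12}
    - {"claw": 5,"delta_pos": [0,0,-0.06],"turn": -0.12}
    - {"claw": 5,"delta_pos": [0,0,-0.06],"turn": -0.12}
    - {"claw": 5,"delta_pos": [0,0,-0.06],"turn": -0.12}
    - {"claw": 5,"delta_pos": [0,0,0],"turn": 0}

```text
clock: 15.53
eef_pos: [530.3, -173.5, 93.5]
tcp_rot: [3.142, -0.001, 1.918]
contact_force: [-0.1, 4.2, 2.5]
opening: 0.13
grasp_force: 59.6
```

```bash
python3 st.py
```

```text
15.5333 [ 530.307 -173.452   93.485] [ 3.142 -0.001  1.918] q6 -0.6674107850934964 [-0.135  4.241  2.523] [0.644 0.026 0.005] 0.12955809315194658 59.55131471157074
```

step_arm:
  motion:
    - {"claw": 5,"delta_pos": [0,0,0],"turn": 0.06}
    - {"claw": 5,"delta_pos": [0,0,0],"turn": 0.12}
    - {"claw": 5,"delta_pos": [0,0,0.06],"turn": 0.12}
    - {"claw": 5,"delta_pos": [0,0,0.06],"turn": 0.12}
    - {"claw": 5,"delta_pos": [0,0,0.06],"turn": 0.12}
    - {"claw": 5,"delta_pos": [0,0,0.06],"turn": 0.12}
    - {"claw": 5,"delta_pos": [0,0,0.06],"turn": 0.12}
    - {"claw": 5,"delta_pos": [0,0,0.06],"turn": 0.12}

```text
clock: 16.2
eef_pos: [530.4, -173.6, 93.1]
tcp_rot: [-3.141, -0.0, 1.002]
contact_force: [1.0, 4.9, 4.0]
opening: 0.125
grasp_force: 59.5
```

step_arm:
  motion:
    - {"claw": 5,"delta_pos": [0,0,0.05],"turn": 0.12}
    - {"claw": 5,"delta_pos": [0,0,0.06],"turn": 0.12}
    - {"claw": 5,"delta_pos": [0,0,0.06],"turn": 0.12}
    - {"claw": 5,"delta_pos": [0,0,0.06],"turn": 0.12}
    - {"claw": 5,"delta_pos": [0,0,0.06],"turn": 0.12}
    - {"claw": 5,"delta_pos": [0,0,0.06],"turn": 0.12}
    - {"claw": 5,"delta_pos": [0,0,0.06],"turn": 0.12}
    - {"claw": 5,"delta_pos": [0,0,0.06],"turn": 0.12}

```text
clock: 16.87
eef_pos: [531.3, -174.0, 92.8]
tcp_rot: [3.141, -0.002, 0.042]
contact_force: [3.2, 2.4, 0.9]
opening: 0.129
grasp_force: 59.0
```

```bash
python3 st.py
```

```text
16.8667 [ 531.339 -173.97    92.756] [ 3.141 -0.002  0.042] q6 1.2089579636122436 [3.24  2.351 0.947] [ 0.477 -0.595  0.105] 0.12864868429717805 58.97184133529663
```

step_arm:
  motion:
    - {"claw": 5,"delta_pos": [0,0,0.05],"turn": 0.12}
    - {"claw": 5,"delta_pos": [0,0,0.06],"turn": 0.12}
    - {"claw": 5,"delta_pos": [0,0,0.06],"turn": 0.12}
    - {"claw": 5,"delta_pos": [0,0,0.06],"turn": 0.12}
    - {"claw": 5,"delta_pos": [0,0,0.06],"turn": 0.12}
    - {"claw": 5,"delta_pos": [0,0,0.06],"turn": 0.12}
    - {"claw": 5,"delta_pos": [0,0,0.06],"turn": 0.12}
    - {"claw": 5,"delta_pos": [0,0,0.06],"turn": 0.12}

```text
clock: 17.53
eef_pos: [531.1, -174.5, 92.3]
tcp_rot: [-3.141, -0.002, -0.917]
contact_force: [1.5, -0.5, 1.9]
opening: 0.127
grasp_force: 59.1
```

```bash
python3 st.py
```

```text
17.5333 [ 531.138 -174.517   92.288] [-3.141 -0.002 -0.917] q6 2.168956723874084 [ 1.505 -0.463  1.866] [-0.228 -0.349  0.082] 0.1268009596769191 59.122456312179565
```

step_arm:
  motion:
    - {"claw": 5,"delta_pos": [0,0,0.05],"turn": 0.12}
    - {"claw": 5,"delta_pos": [0,0,0.06],"turn": 0.12}
    - {"claw": 5,"delta_pos": [0,0,0.06],"turn": 0.12}
    - {"claw": 5,"delta_pos": [0,0,0.06],"turn": 0.12}
    - {"claw": 5,"delta_pos": [0,0,0],"turn": 0}

```text
clock: 17.95
eef_pos: [530.8, -174.7, 92.0]
tcp_rot: [-3.141, -0.001, -1.397]
contact_force: [0.9, -1.5, 2.4]
opening: 0.128
grasp_force: 59.3
```

```bash
python3 st.py
```

```text
17.95 [ 530.815 -174.667   92.031] [-3.141 -0.001 -1.397] q6 2.6482676140215076 [ 0.921 -1.532  2.411] [-0.422 -0.102 -0.022] 0.128427603881708 59.2756712436676
```

step_arm:
  motion:
    - {"claw": 5,"delta_pos": [0,0,0],"turn": -0.06}
    - {"claw": 5,"delta_pos": [0,0,0],"turn": -0.12}
    - {"claw": 5,"delta_pos": [0,0,-0.06],"turn": -0.12}
    - {"claw": 5,"delta_pos": [0,0,-0.06],"turn": -0.12}
    - {"claw": 5,"delta_pos": [0,0,-0.06],"turn": -0.12}
    - {"claw": 5,"delta_pos": [0,0,-0.06],"turn": -0.12}
    - {"claw": 5,"delta_pos": [0,0,-0.06],"turn": -0.12}
    - {"claw": 5,"delta_pos": [0,0,-0.06],"turn": -0.12}

```text
clock: 18.62
eef_pos: [531.3, -174.3, 92.4]
tcp_rot: [-3.141, -0.002, -0.481]
contact_force: [3.7, -0.1, 0.5]
opening: 0.127
grasp_force: 59.0
```

step_arm:
  motion:
    - {"claw": 5,"delta_pos": [0,0,-0.06],"turn": -0.12}
    - {"claw": 5,"delta_pos": [0,0,-0.06],"turn": -0.12}
    - {"claw": 5,"delta_pos": [0,0,-0.06],"turn": -0.12}
    - {"claw": 5,"delta_pos": [0,0,-0.06],"turn": -0.12}
    - {"claw": 5,"delta_pos": [0,0,-0.06],"turn": -0.12}
    - {"claw": 5,"delta_pos": [0,0,-0.06],"turn": -0.12}
    - {"claw": 5,"delta_pos": [0,0,-0.06],"turn": -0.12}
    - {"claw": 5,"delta_pos": [0,0,0],"turn": 0}

```text
clock: 19.28
eef_pos: [531.2, -173.8, 92.8]
tcp_rot: [3.141, -0.002, 0.358]
contact_force: [3.3, 3.2, 2.1]
opening: 0.131
grasp_force: 59.2
```

```bash
python3 st.py
```

```text
19.2833 [ 531.176 -173.767   92.785] [ 3.141 -0.002  0.358] q6 0.8926166978764742 [3.348 3.208 2.069] [ 0.561 -0.6   -0.011] 0.13137555109801594 59.180177450180054
```

step_arm:
  motion:
    - {"claw": 18,"delta_pos": [0,0,0],"turn": 0}
    - {"claw": 30,"delta_pos": [0,0,0],"turn": 0}
    - {"claw": 50,"delta_pos": [0,0,0],"turn": 0}
    - {"claw": 50,"delta_pos": [0,0,0],"turn": 0}
    - {"claw": 50,"delta_pos": [0,0,0],"turn": 0}
    - {"claw": 50,"delta_pos": [0,0,-15],"turn": 0}
    - {"claw": 50,"delta_pos": [0,0,-20],"turn": 0}
    - {"claw": 50,"delta_pos": [0,0,-15],"turn": 0}

```text
clock: 19.95
eef_pos: [530.2, -174.0, 143.3]
tcp_rot: [-3.141, 0.0, 0.35]
contact_force: [0.7, -0.1, -0.7]
opening: 0.584
grasp_force: 0.0
```

step_arm:
  motion:
    - {"claw": 50,"delta_pos": [0,0,0],"turn": -0.12}
    - {"claw": 50,"delta_pos": [0,0,0],"turn": -0.12}
    - {"claw": 50,"delta_pos": [0,0,0],"turn": -0.12}
    - {"claw": 50,"delta_pos": [0,0,0],"turn": -0.12}
    - {"claw": 50,"delta_pos": [0,0,0],"turn": -0.12}
    - {"claw": 50,"delta_pos": [0,0,0],"turn": -0.12}
    - {"claw": 50,"delta_pos": [0,0,0],"turn": -0.12}
    - {"claw": 50,"delta_pos": [0,0,0],"turn": -0.12}

```text
clock: 20.62
eef_pos: [530.2, -174.0, 142.4]
tcp_rot: [-3.141, 0.0, 1.316]
contact_force: [0.1, 0.2, 0.7]
opening: 0.588
grasp_force: 0.0
```

step_arm:
  motion:
    - {"claw": 50,"delta_pos": [0,0,0],"turn": -0.12}
    - {"claw": 50,"delta_pos": [0,0,0],"turn": -0.12}
    - {"claw": 50,"delta_pos": [0,0,0],"turn": -0.12}
    - {"claw": 50,"delta_pos": [0,0,0],"turn": -0.12}
    - {"claw": 50,"delta_pos": [0,0,0],"turn": -0.12}
    - {"claw": 50,"delta_pos": [0,0,0],"turn": -0.12}
    - {"claw": 50,"delta_pos": [0,0,0],"turn": -0.12}
    - {"claw": 50,"delta_pos": [0,0,0],"turn": -0.12}

```text
clock: 21.28
eef_pos: [530.2, -174.0, 142.4]
tcp_rot: [-3.141, -0.0, 2.276]
contact_force: [0.1, -0.2, 0.0]
opening: 0.586
grasp_force: 0.0
```

step_arm:
  motion:
    - {"claw": 50,"delta_pos": [0,0,0],"turn": -0.12}
    - {"claw": 50,"delta_pos": [0,0,0],"turn": -0.12}
    - {"claw": 50,"delta_pos": [0,0,0],"turn": -0.12}
    - {"claw": 50,"delta_pos": [0,0,0],"turn": -0.12}
    - {"claw": 50,"delta_pos": [0,0,0],"turn": -0.12}
    - {"claw": 50,"delta_pos": [0,0,0],"turn": -0.12}
    - {"claw": 50,"delta_pos": [0,0,0],"turn": -0.12}
    - {"claw": 50,"delta_pos": [0,0,0],"turn": -0.12}

```text
clock: 21.95
eef_pos: [530.2, -173.9, 142.4]
tcp_rot: [3.142, -0.0, -3.047]
contact_force: [-0.5, 0.4, 0.5]
opening: 0.582
grasp_force: 0.0
```

step_arm:
  motion:
    - {"claw": 50,"delta_pos": [0,0,0],"turn": -0.12}
    - {"claw": 50,"delta_pos": [0,0,0],"turn": -0.12}
    - {"claw": 50,"delta_pos": [0,0,0],"turn": -0.02}
    - {"claw": 50,"delta_pos": [0,0,0],"turn": 0}
    - {"claw": 50,"delta_pos": [0,0,0],"turn": 0}

```text
clock: 22.37
eef_pos: [530.3, -174.0, 142.5]
tcp_rot: [3.142, -0.0, -2.796]
contact_force: [0.7, -0.3, -0.3]
opening: 0.582
grasp_force: 0.0
```

```bash
python3 st.py
python3 - <<'E'
from rig import *
from h import *
ims=[]
for n in("scene","side"):
    f=grab_frame(n)
    u,v=proj(f,(530,-174,90)).round().astype(int)
    ims.append(cv2.resize(f["img"][v-38:v+37,u-25:u+25,::-1],(400,600),interpolation=cv2.INTER_CUBIC))
cv2.imwrite("pics/re.png",np.hstack(ims))
E
```

```text
22.3667 [ 530.308 -173.962  142.468] [ 3.142 -0.    -2.796] q6 -2.235659156687815 [ 0.702 -0.278 -0.317] [-0.04   0.007 -0.006] 0.5823918790693149 0.0
```

View pics/re.png

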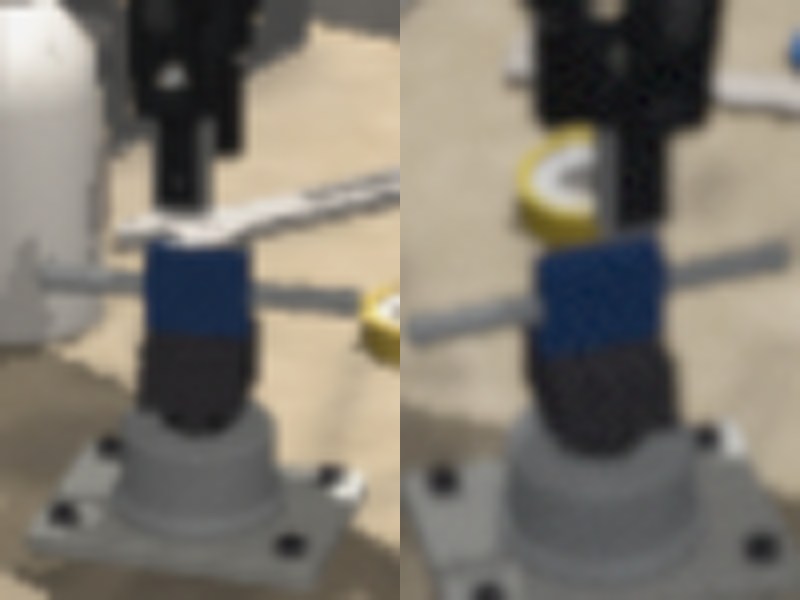

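The wrench sits home on the tap and the rod is still in line with the gripper. I'll regrasp now.

step_arm:
  motion:
    - {"claw": 50,"delta_pos": [0.3,0,20],"turn": 0}
    - {"claw": 50,"delta_pos": [0,0,20],"turn": 0}
    - {"claw": 50,"delta_pos": [0,0,9],"turn": 0}
    - {"claw": 30,"delta_pos": [0,0,0],"turn": 0}
    - {"claw": 20,"delta_pos": [0,0,0],"turn": 0}
    - {"claw": 14,"delta_pos": [0,0,0],"turn": 0}
    - {"claw": 8,"delta_pos": [0,0,0],"turn": 0}
    - {"claw": 5,"delta_pos": [0,0,0],"turn": 0}
  force: 25

```text
clock: 23.13
eef_pos: [530.7, -174.2, 94.5]
tcp_rot: [-3.141, 0.001, -2.793]
contact_force: [0.0, -0.1, 2.2]
opening: 0.134
grasp_force: 30.0
```

step_arm:
  motion:
    - {"claw": 5,"delta_pos": [0,0,0],"turn": 0}
    - {"claw": 5,"delta_pos": [0,0,0],"turn": 0}
    - {"claw": 5,"delta_pos": [0,0,0],"turn": 0}
    - {"claw": 5,"delta_pos": [0,0,0],"turn": 0}
  force: 60

```text
clock: 23.47
eef_pos: [530.7, -174.2, 94.5]
tcp_rot: [-3.141, 0.001, -2.792]
contact_force: [-0.7, 0.8, 6.3]
opening: 0.13
grasp_force: 62.0
```

```bash
python3 st.py
```

```text
23.4667 [ 530.724 -174.164   94.474] [-3.141  0.001 -2.792] q6 -2.2398111391238094 [-0.676  0.805  6.347] [ 0.158  0.125 -0.025] 0.13047879614532956 61.95568799972534
```

step_arm:
  motion:
    - {"claw": 5,"delta_pos": [0,0,0],"turn": 0.06}
    - {"claw": 5,"delta_pos": [0,0,0],"turn": 0.12}
    - {"claw": 5,"delta_pos": [0,0,0.03],"turn": 0.12}
    - {"claw": 5,"delta_pos": [0,0,0.05],"turn": 0.12}
    - {"claw": 5,"delta_pos": [0,0,0.05],"turn": 0.12}
    - {"claw": 5,"delta_pos": [0,0,0.05],"turn": 0.12}
    - {"claw": 5,"delta_pos": [0,0,0.06],"turn": 0.12}
    - {"claw": 5,"delta_pos": [0,0,0.06],"turn": 0.12}

```text
clock: 24.13
eef_pos: [530.7, -174.2, 94.2]
tcp_rot: [3.141, 0.001, 2.585]
contact_force: [-1.6, 1.4, 7.4]
opening: 0.13
grasp_force: 62.1
```

```bash
python3 st.py
```

```text
24.1333 [ 530.671 -174.183   94.165] [3.141 0.001 2.585] q6 -1.3340606727694533 [-1.576  1.374  7.392] [0.148 0.19  0.116] 0.12977698269024088 62.0905601978302
```

step_arm:
  motion:
    - {"claw": 5,"delta_pos": [0,0,0.05],"turn": 0.12}
    - {"claw": 5,"delta_pos": [0,0,0.06],"turn": 0.12}
    - {"claw": 5,"delta_pos": [0,0,0.06],"turn": 0.12}
    - {"claw": 5,"delta_pos": [0,0,0.06],"turn": 0.12}
    - {"claw": 5,"delta_pos": [0,0,0.06],"turn": 0.12}
    - {"claw": 5,"delta_pos": [0,0,0.06],"turn": 0.12}

```text
clock: 24.63
eef_pos: [530.5, -174.1, 93.8]
tcp_rot: [3.141, 0.001, 1.865]
contact_force: [-1.7, -0.3, 7.6]
opening: 0.127
grasp_force: 62.1
```

```bash
python3 st.py
```

```text
24.6333 [ 530.549 -174.128   93.804] [3.141 0.001 1.865] q6 -0.6140487066374619 [-1.71  -0.306  7.574] [0.193 0.214 0.12 ] 0.12710458371594205 62.146514654159546
```

step_arm:
  motion:
    - {"claw": 5,"delta_pos": [0,0,0.03],"turn": 0.08}
    - {"claw": 5,"delta_pos": [0,0,0.04],"turn": 0.08}
    - {"claw": 5,"delta_pos": [0,0,0.04],"turn": 0.08}
    - {"claw": 5,"delta_pos": [0,0,0.04],"turn": 0.08}
    - {"claw": 5,"delta_pos": [0,0,0.04],"turn": 0.08}

```text
clock: 25.05
eef_pos: [530.5, -174.1, 93.6]
tcp_rot: [3.141, 0.0, 1.467]
contact_force: [-1.9, 1.8, 7.0]
opening: 0.127
grasp_force: 62.2
```

```bash
python3 st.py
```

```text
25.05 [ 530.529 -174.077   93.612] [3.141 0.    1.467] q6 -0.21599828792795062 [-1.885  1.794  7.035] [0.302 0.269 0.068] 0.12657833106944402 62.15656042098999
```

step_arm:
  motion:
    - {"claw": 5,"delta_pos": [0,0,0.04],"turn": 0.08}
    - {"claw": 5,"delta_pos": [0,0,0.04],"turn": 0.08}

```text
clock: 25.22
eef_pos: [530.5, -174.1, 93.5]
tcp_rot: [3.141, -0.0, 1.307]
contact_force: [-0.4, 2.0, 7.5]
opening: 0.127
grasp_force: 62.2
```

```bash
python3 st.py
```

```text
25.2167 [ 530.507 -174.059   93.54 ] [ 3.141 -0.     1.307] q6 -0.05603248982868914 [-0.408  2.023  7.542] [0.267 0.298 0.1  ] 0.12656888790897508 62.16624140739441
```

step_arm:
  motion:
    - {"claw": 5,"delta_pos": [0,0,0.03],"turn": 0.06}
    - {"claw": 5,"delta_pos": [0,0,0.03],"turn": 0.06}

```text
clock: 25.38
eef_pos: [530.5, -174.0, 93.5]
tcp_rot: [3.141, -0.0, 1.188]
contact_force: [-1.1, 1.1, 7.2]
opening: 0.126
grasp_force: 62.2
```

```bash
python3 st.py
```

```text
25.3833 [ 530.526 -174.041   93.48 ] [ 3.141 -0.     1.188] q6 0.06316412070701054 [-1.063  1.131  7.173] [0.306 0.32  0.077] 0.12595100734921455 62.17266082763672
```

step_arm:
  motion:
    - {"claw": 5,"delta_pos": [0,0,0.03],"turn": 0.06}

```text
clock: 25.47
eef_pos: [530.5, -174.0, 93.4]
tcp_rot: [3.141, -0.0, 1.128]
contact_force: [-1.5, 2.1, 6.1]
opening: 0.127
grasp_force: 62.2
```

```bash
python3 st.py
```

```text
25.4667 [ 530.52  -174.046   93.448] [ 3.141 -0.     1.128] q6 0.123030013479803 [-1.503  2.126  6.082] [0.252 0.31  0.103] 0.12677085164304153 62.174835205078125
```

step_arm:
  motion:
    - {"claw": 5,"delta_pos": [0,0,0.03],"turn": 0.06}

```text
clock: 25.55
eef_pos: [530.5, -174.0, 93.4]
tcp_rot: [3.141, -0.0, 1.068]
contact_force: [-2.0, 1.9, 7.4]
opening: 0.134
grasp_force: 62.2
```

```bash
python3 st.py
```

```text
25.55 [ 530.544 -174.045   93.423] [ 3.141 -0.     1.068] q6 0.18298671825240082 [-1.959  1.854  7.399] [0.37  0.267 0.119] 0.13437848378582312 62.17626929283142
```

step_arm:
  motion:
    - {"claw": 5,"delta_pos": [0,0,0.03],"turn": 0.06}
    - {"claw": 5,"delta_pos": [0,0,0.03],"turn": 0.06}

```text
clock: 25.72
eef_pos: [530.6, -174.0, 93.4]
tcp_rot: [3.141, -0.0, 0.948]
contact_force: [-1.9, 0.7, 7.4]
opening: 0.126
grasp_force: 62.2
```

```bash
python3 st.py
```

```text
25.7167 [ 530.553 -174.02    93.358] [ 3.141 -0.     0.948] q6 0.3030336624429439 [-1.92   0.733  7.394] [0.328 0.317 0.105] 0.12618635383557553 62.181129455566406
```

step_arm:
  motion:
    - {"claw": 5,"delta_pos": [0,0,0.03],"turn": 0.06}
    - {"claw": 5,"delta_pos": [0,0,0.03],"turn": 0.06}

```text
clock: 25.88
eef_pos: [530.5, -174.0, 93.3]
tcp_rot: [3.141, -0.001, 0.828]
contact_force: [-0.8, 1.7, 7.6]
opening: 0.129
grasp_force: 62.2
```

```bash
python3 st.py
```

```text
25.8833 [ 530.547 -174.012   93.315] [ 3.141 -0.001  0.828] q6 0.4230426940110783 [-0.778  1.671  7.646] [0.336 0.312 0.124] 0.12871718910675423 62.183289527893066
```

step_arm:
  motion:
    - {"claw": 5,"delta_pos": [0,0,0.03],"turn": 0.06}
    - {"claw": 5,"delta_pos": [0,0,0.03],"turn": 0.06}

```text
clock: 26.05
eef_pos: [530.6, -174.0, 93.3]
tcp_rot: [3.141, -0.001, 0.708]
contact_force: [-1.8, 1.9, 7.3]
opening: 0.128
grasp_force: 62.2
```

```bash
python3 st.py
```

```text
26.05 [ 530.559 -174.01    93.274] [ 3.141 -0.001  0.708] q6 0.5430106675969105 [-1.789  1.942  7.288] [0.42  0.226 0.116] 0.12779309407797232 62.185460329055786
```

step_arm:
  motion:
    - {"claw": 5,"delta_pos": [0,0,0.03],"turn": 0.06}
    - {"claw": 5,"delta_pos": [0,0,0.03],"turn": 0.06}

```text
clock: 26.22
eef_pos: [530.6, -174.0, 93.2]
tcp_rot: [3.141, -0.001, 0.588]
contact_force: [-0.6, 1.5, 7.5]
opening: 0.129
grasp_force: 62.2
```

```bash
python3 st.py
```

```text
26.2167 [ 530.553 -174.019   93.184] [ 3.141 -0.001  0.588] q6 0.6629843919273208 [-0.582  1.466  7.523] [0.313 0.251 0.131] 0.1287997411004909 62.17113733291626
```

step_arm:
  motion:
    - {"claw": 5,"delta_pos": [0,0,0.03],"turn": 0.06}
    - {"claw": 5,"delta_pos": [0,0,0],"turn": 0.03}

```text
clock: 26.38
eef_pos: [530.6, -174.0, 93.2]
tcp_rot: [3.141, -0.001, 0.498]
contact_force: [-0.3, 1.4, 7.6]
opening: 0.126
grasp_force: 62.2
```

```bash
python3 st.py
```

```text
26.3833 [ 530.573 -174.      93.153] [ 3.141 -0.001  0.498] q6 0.7532619893295448 [-0.306  1.442  7.628] [0.375 0.285 0.243] 0.12566380453310297 62.1750283241272
```

step_arm:
  motion:
    - {"claw": 5,"delta_pos": [0,0,0.02],"turn": 0.05}

```text
clock: 26.47
eef_pos: [530.6, -174.0, 93.1]
tcp_rot: [3.141, -0.001, 0.45]
contact_force: [-1.6, 2.3, 7.9]
opening: 0.129
grasp_force: 62.2
```

```bash
python3 st.py
```

```text
26.4667 [ 530.572 -174.014   93.122] [ 3.141 -0.001  0.45 ] q6 0.8012768891523643 [-1.633  2.329  7.865] [0.328 0.265 0.301] 0.12870981603156345 62.224241495132446
```

step_arm:
  motion:
    - {"claw": 5,"delta_pos": [0,0,0.02],"turn": 0.06}
    - {"claw": 5,"delta_pos": [0,0,0],"turn": 0}

```text
clock: 26.63
eef_pos: [530.6, -174.0, 93.1]
tcp_rot: [3.141, -0.001, 0.388]
contact_force: [-2.0, 1.8, 6.8]
opening: 0.126
grasp_force: 62.2
```

```bash
python3 st.py
```

```text
26.6333 [ 530.593 -174.019   93.116] [ 3.141 -0.001  0.388] q6 0.8634472554062219 [-1.995  1.812  6.788] [0.303 0.23  0.249] 0.12640624137591666 62.1578586101532
```

step_arm:
  motion:
    - {"claw": 5,"delta_pos": [0,0,0],"turn": 0.03}
    - {"claw": 5,"delta_pos": [0,0,0],"turn": 0}
    - {"claw": 5,"delta_pos": [0,0,0],"turn": 0}
    - {"claw": 5,"delta_pos": [0,0,0],"turn": 0}

```text
clock: 26.97
eef_pos: [530.6, -174.0, 93.1]
tcp_rot: [3.141, -0.001, 0.361]
contact_force: [-1.2, 0.9, 7.7]
opening: 0.122
grasp_force: 62.2
```

```bash
python3 st.py
```

```text
26.9667 [ 530.605 -174.023   93.113] [ 3.141 -0.001  0.361] q6 0.88977286187267 [-1.192  0.872  7.661] [0.4   0.253 0.264] 0.12209718351518632 62.17574715614319
```

The torque held at about 0.26 N m for over a quarter second, against a 0.1 N m drag baseline, so the tap has borne firmly on the bottom. I'll back off a quarter turn and release.

step_arm:
  motion:
    - {"claw": 5,"delta_pos": [0,0,-0.1],"turn": -0.06}
    - {"claw": 5,"delta_pos": [0,0,-0.06],"turn": -0.12}
    - {"claw": 5,"delta_pos": [0,0,-0.06],"turn": -0.12}
    - {"claw": 5,"delta_pos": [0,0,-0.06],"turn": -0.12}
    - {"claw": 5,"delta_pos": [0,0,-0.06],"turn": -0.12}
    - {"claw": 5,"delta_pos": [0,0,-0.06],"turn": -0.12}
    - {"claw": 5,"delta_pos": [0,0,-0.06],"turn": -0.12}
    - {"claw": 5,"delta_pos": [0,0,-0.06],"turn": -0.12}

```text
clock: 27.63
eef_pos: [530.6, -174.0, 93.4]
tcp_rot: [3.14, -0.0, 1.266]
contact_force: [-0.4, 0.2, 4.8]
opening: 0.126
grasp_force: 61.8
```

step_arm:
  motion:
    - {"claw": 5,"delta_pos": [0,0,-0.06],"turn": -0.12}
    - {"claw": 5,"delta_pos": [0,0,-0.06],"turn": -0.12}
    - {"claw": 5,"delta_pos": [0,0,-0.06],"turn": -0.12}
    - {"claw": 5,"delta_pos": [0,0,-0.06],"turn": -0.12}
    - {"claw": 5,"delta_pos": [0,0,-0.06],"turn": -0.12}
    - {"claw": 5,"delta_pos": [0,0,-0.06],"turn": -0.12}
    - {"claw": 5,"delta_pos": [0,0,-0.06],"turn": -0.12}
    - {"claw": 5,"delta_pos": [0,0,0],"turn": 0}

```text
clock: 28.3
eef_pos: [530.7, -174.1, 93.8]
tcp_rot: [3.141, 0.001, 2.106]
contact_force: [-0.9, 0.9, 6.0]
opening: 0.129
grasp_force: 61.9
```

```bash
python3 st.py
```

```text
28.3 [ 530.656 -174.134   93.846] [3.141 0.001 2.106] q6 -0.8553109850250288 [-0.931  0.89   5.985] [0.176 0.081 0.007] 0.12898421541716015 61.87979221343994
```

step_arm:
  motion:
    - {"claw": 18,"delta_pos": [0,0,0],"turn": 0}
    - {"claw": 30,"delta_pos": [0,0,0],"turn": 0}
    - {"claw": 50,"delta_pos": [0,0,0],"turn": 0}
    - {"claw": 50,"delta_pos": [0,0,0],"turn": 0}
    - {"claw": 50,"delta_pos": [0,0,0],"turn": 0}
    - {"claw": 50,"delta_pos": [0,0,-15],"turn": 0}
    - {"claw": 50,"delta_pos": [0,0,-30],"turn": 0}
    - {"claw": 50,"delta_pos": [0,0,-40],"turn": 0}

```text
clock: 28.97
eef_pos: [528.1, -173.4, 176.5]
tcp_rot: [-3.138, -0.004, 2.1]
contact_force: [0.4, 0.4, 1.1]
opening: 0.585
grasp_force: 0.0
```

step_arm:
  motion:
    - {"claw": 50,"delta_pos": [0,0,-30],"turn": 0}
    - {"claw": 50,"delta_pos": [0,0,0],"turn": 0}
    - {"claw": 50,"delta_pos": [0,0,0],"turn": 0}
    - {"claw": 50,"delta_pos": [0,0,0],"turn": 0}

```text
clock: 29.3
eef_pos: [529.6, -173.9, 207.5]
tcp_rot: [-3.141, -0.0, 2.1]
contact_force: [-0.7, -0.3, -0.7]
opening: 0.585
grasp_force: 0.0
```

```bash
python3 st.py
python3 - <<'E'
from rig import *
from h import *
ims=[]
for n in("scene","side"):
    f=grab_frame(n)
    u,v=proj(f,(530,-174,90)).round().astype(int)
    ims.append(cv2.resize(f["img"][v-75:v+75,u-50:u+50,::-1],(400,600),interpolation=cv2.INTER_CUBIC))
cv2.imwrite("pics/end.png",np.hstack(ims))
E
```

```text
29.3 [ 529.628 -173.875  207.521] [-3.141 -0.     2.1  ] q6 -0.8494821211069189 [-0.695 -0.333 -0.678] [-0.017  0.    -0.02 ] 0.5854804517881935 0.0
```

View pics/end.png

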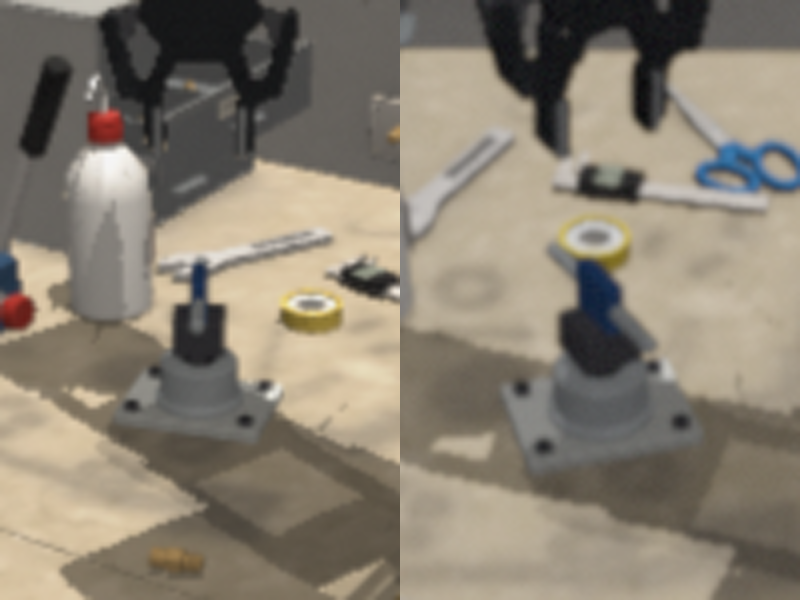

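The wrench sits upright and home on the tap, the gripper is clear, and the tape, calipers and fitting are undisturbed.

```bash
python3 -c "
from rig import *
print(sign_off())"
```

```text
the job is handed in; nothing more can be done
None
```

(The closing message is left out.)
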